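# Square a loaf mould in the warming box and close its lid

### The arm

A 6-joint arm with a two-finger parallel gripper is mounted at the origin on the work surface. World frame = base frame: x ahead of the robot, y to its left, z up, the work surface at z = 0. Lengths are in m, angles in rad, forces in N, time in s.
With the tool pointing down it reaches from about 0.35 to 0.975 m from the base axis. Payload 4.9 kg.
Tool frame: the origin (TCP) lies at the very end of the fingers, on their centre line; the grasp point (between the pads) lies 19 mm behind it (ctrl.tcp_to_grasp is the z of the grasp point in the tool frame, in m); z points along the fingers, y is the line along which they close (so a half turn about z gives the same grasp; the last joint's range is limited). The gripper opens to 85 mm and grips with 20 to 120 N. Pads are 22 mm wide; open, the fingers measure 114 mm over their backs; the gripper's body (76 mm by 85 mm) begins 54 mm behind the grasp point. The pads swing forward as they close: fully open they stand 13 mm farther back than shut.
Start: joints at [-1.434, 0.053, 1.613, -0, 1.476, -0.119], TCP at [0.158, -0.605, 0.231] pointing down, gripper open.
Joint ranges: [-3.01, 3.01], [-1.01, 2.22], [0.06, 2.58], [-1.02, 4.17], [0.09, 2.62], [-3.14, 3.14]. Speed limits (rad/s): [2.57, 2.57, 3.14, 3.14, 3.14, 3.14].

### API

Orientations are given as a rotation vector (axis times angle).
In Python, from station import ctrl, eyes, job, nets gives the robot as it stands. The module is installed in compiled form; this text tells all that it offers.
- The arm moves only by the tool jog_arm, never from a script. Its argument "commands" is one flat list of numbers, 7 for each row, row after row: the shift along the tool's x, y, z each as a share of 0.06 m, from -1 to 1, then the turn, a rotation vector about the tool's x, y, z each as a share of 0.1 rad, from -1 to 1, then the finger opening in mm, from 0 to 85.4. In form: [x, y, z, ax, ay, az, grip, x, y, z, ax, ay, az, grip, ...]. A call has 1 to 20 rows; each row shifts and turns the commanded pose from where the row before left it, along the tool's axes as they then stand; what a row does not reach is not made up. A row lasts 1/8 s, in which the tool goes at most 62.5 mm and 10.7 degrees, less where a joint would pass 70% of its speed; a pose out of reach is approached as far as the arm can. A call with a number of a shift or a turn outside -1 to 1 is refused whole. A call with a gripper value outside its range is refused whole. The fingers move at their own pace and stop on an object; "newtons" is the grip in N (left out, the last holds). Time passes only in rows, so rows that do not move let the fingers close. It gives the time, the measured TCP pose, the force, the opening and the grip force at its end, in the units of the state.
- ctrl.get_obs(): the state, without advancing time (a new reading comes with each control period).
- eyes.get_image(name): name is "side" or "top" or "wrist"; returns a dict with "image" (420x560x3 uint8, red, green, blue), "z_map" (420x560 float32, m along the optical axis (not along the pixel's ray), 0 where there is no reading), "K" (3x3 intrinsics, pixels), "cam_to_world" (4x4, takes a point from camera to world coordinates). Camera axes: x right, y up, looking along -z (the intrinsics and any distortion apply to the point x, -y, -z); pixel columns grow to the right and rows downward; lengths in m; the calibration is good to about 2 mm. A picture is of the moment at which its call begins.
- job.finish_job(): hands the job in; it is judged then, once.
Trained networks look in the newest picture that a camera, given by its name, has taken for a name from the list of things; names that differ only in an ending like _2 or _b are one class to them, and where a whole thing is asked for, a point or a joint stands for the part that bears it (a point fixed in the world has none). Each returns a list of dicts, best first, with "p" (0 to 1); they miss things now and then, are a little off and sometimes report something else, mostly with a low value. They report only what shows in the picture. A call takes as long as a camera call.
- nets.silhouettes(camera, name): "mask" (420x560 bool, what is visible of it) and "bbox" ([left, top, right, bottom] in pixels, round what is visible of it).
The state is a dict: "t": time; "q": joint angles; "dq": joint speeds; "effort": joint torques, N m; "tool_pos": TCP position; "tool_rot": TCP orientation; "contact_force": force on the tool from outside, world axes, zero at the start; "wrist_torque": the same for the moment, N m; "opening": finger opening in m; "grip_force": force on a finger pad.
Only numpy, scipy, OpenCV 4.12 (cv2) and the standard library are available. Lean on these libraries where they do the work, as an engineer would, in place of code of your own. Each camera call takes 0.05 s, during which the arm holds its last target. There are 200 camera calls.

### The job

Put the larger rectangular steel mould into the open warming box, push it home into the corner of the L-shaped fence so that its long side lies along the side bar and one end is against the rear bar, then lower the box's hinged lid gently until it is fully closed. Leave everything else on the counter where it stands.

Things in the scene. Friction and masses are not known exactly. Their poses are not given: they have to be found in the camera images.
- mould: The larger of two open rectangular steel moulds: 100 long (its x) x 64 wide (its y) x 45 high, walls 4 mm, about 0.25 kg, loose, starts upright on the counter. Origin: centre of its underside. It is the same turned by half a turn.
- warmer: Warming box, fixed: open steel tub 200 (x) x 252 (y) x 70 high, walls 6 mm, inside 188 x 240, inner floor 10 mm above the counter, rim 70 mm above it. Origin: centre of its underside; x points from its front (robot side) to the hinge side. The lid is hinged on the rear (+x) rim.
- fence: L-shaped aluminium fence fixed on the tub's floor, parallel to the warmer, its place varies. Bars 16 high, 8 thick. Origin: inside corner, on the tub's floor. Rear bar: x 0 to 8, reaching y +92; side bar: y -8 to 0, reaching x -100. The mould belongs on the -x, +y side: home, its origin is at x -50, y +32, z 0 in this frame (mm), its long side along x.
- lid (a joint): Lid angle (rad): 0 fully closed, about 1.57 upright, at most 1.9. It has a stiff hinge and stays where it is left; about 5 N at the handle moves it. The lid is a plain steel plate 204 x 256 x 8 mm, about 0.5 kg.
- lid_hinge (a point): Hinge axis of the lid: middle of the tub's rear rim, in the warmer frame at x 100, y 0, z 70 mm; the axis runs along the warmer's y. Its axes turn with the lid (equal to the warmer's when closed).
- lid_handle (a point): Middle of the lid's bar handle: a round dark steel bar 12 mm in diameter, 120 mm long along the hinge direction on two end posts, its axis 35 mm off the lid's outer (upper) face, 175 mm from the hinge and 29 mm from the lid's free edge. Closed, it stands 113 mm above the counter.
- small_mould: Bystander: the smaller steel mould, 72 x 50 x 45 high. Origin: centre of its underside, as for all bystanders that stand.
- ramekin: Bystander: white ceramic bowl, 80 across, 42 high.
- spoon: Bystander: steel spoon 180 long, lying.
- mill: Bystander: dark wooden pepper mill, 60 across, 218 tall, standing.
- sauce: Bystander: yellow sauce bottle, 60 across, 170 tall, standing.
- pan: Bystander: steel pot, 140 across, 70 high.
- shaker: Bystander: glass shaker, 38 across, 85 tall, standing at the right front of the box.

How it is judged:
By the outcome, as a careful person would: the job done as asked, in the order asked, and still so for the second after the job is handed in, with the robot touching nothing.
It also fails if it takes over 69 s, if anything falls off the work surface, if the arm or the gripper's body presses on something with over 40 N, if the wrist force passes 120 N, or if a joint passes its speed limit or range.

## Working session

There is one attempt and no reset: what is moved stays moved. The work goes in short steps, Python scripts to look and compute and a tool call to move; the robot and the scene stay as the last step left them, time stands still between calls to the robot, and variables do not carry over. Pictures are saved under pics/ and viewed, at most 10 in all, crops included, and the job is handed in when it is done.

Besides the shell and the picture viewer there is one more tool, called as name(argument=value, ...), one argument or row to a line, values as JSON. jog_arm: Moves the arm, as the interface text tells. Shift numbers are shares of 0.06 m and turn numbers shares of 0.1 rad, none past 1 either way. Its arguments: {"type":"object","properties":{"commands":{"type":"array","items":{"type":"number"}},"newtons":{"type":"number"}},"required":["commands"]}

```bash
mkdir -p pics
cat > h.py <<'E'
import numpy as np, cv2
from station import ctrl, eyes, job, nets
from scipy.spatial.transform import Rotation as R
def cloud(d):
    z=d["z_map"]; K=d["K"]; v,u=np.mgrid[:420,:560]
    p=np.stack([(u-K[0,2])/K[0,0]*z,-(v-K[1,2])/K[1,1]*z,-z],-1)
    T=d["cam_to_world"]; w=p@T[:3,:3].T+T[:3,3]; w[z==0]=np.nan
    return w
def save(d,n): cv2.imwrite("pics/"+n,d["image"][:,:,::-1])
E
python3 - <<'E'
from h import *
np.set_printoptions(precision=4,suppress=True)
o=ctrl.get_obs();print(o["t"],o["tool_pos"],o["tool_rot"],ctrl.tcp_to_grasp)
for c in("top","side"):
    d=eyes.get_image(c);save(d,c+"0.png");w=cloud(d);np.save(c+".npy",w)
    print(c,d["cam_to_world"],d["K"])
    for n in("mould","small_mould","warmer","fence","lid","lid_handle","shaker","mill","sauce","pan","ramekin"):
        for r in nets.silhouettes(c,n)[:2]:
            q=w[r["mask"]];q=q[~np.isnan(q[:,0])]
            if len(q): print(c,n,round(r["p"],2),r["bbox"],np.median(q,0),q.min(0),q.max(0))
E
```

```text
0.0 [ 0.158  -0.604   0.2301] [-3.1139 -0.4005  0.0001] -0.0187
top [[ 0.0059  0.9934 -0.1147  0.4012]
 [-0.9995  0.0093  0.0292 -0.0153]
 [ 0.0301  0.1145  0.993   1.307 ]
 [ 0.      0.      0.      1.    ]] [[474.912    0.     284.4411]
 [  0.     474.912  214.694 ]
 [  0.       0.       1.    ]]
top mould 0.25 [403.2, 150.7, 478.4, 204.5] [ 0.6601 -0.4839  0.0091] [ 0.5846 -0.5811 -0.0041] [ 0.7226 -0.3689  0.0772]
top small_mould 0.97 [163.8, 174.6, 194.7, 208.7] [0.6165 0.2416 0.0078] [ 0.5715  0.2009 -0.0043] [0.6531 0.2772 0.0505]
top warmer 0.97 [229.4, 150.6, 354.3, 276.3] [ 0.5502 -0.0584  0.013 ] [ 0.3785 -0.2423 -0.0078] [0.7361 0.0894 0.2794]
top warmer 0.73 [246.0, 150.4, 356.2, 204.5] [ 0.614  -0.077   0.2107] [ 0.5754 -0.2288 -0.0042] [0.7361 0.0496 0.2794]
top fence 0.64 [279.8, 207.7, 312.7, 251.1] [ 0.5518 -0.1035  0.0257] [ 0.4486 -0.1279  0.0055] [ 0.5722 -0.0325  0.0334]
top lid 0.87 [242.5, 150.2, 353.9, 204.3] [ 0.6148 -0.0768  0.2082] [ 0.5762 -0.2473 -0.0074] [0.7361 0.0692 0.2794]
top lid_handle 0.68 [243.9, 149.0, 354.0, 204.3] [ 0.6146 -0.077   0.2109] [ 
[... 1619 characters left out ...]
273.9, 208.2, 320.0, 229.0] [ 0.524  -0.1093  0.0215] [ 0.4453 -0.1514  0.0067] [ 0.5702 -0.0316  0.0298]
side lid_handle 0.47 [296.0, 286.2, 341.5, 321.1] [0.4311 0.2081 0.0214] [ 0.3802  0.1425 -0.0022] [0.485 0.256 0.049]
side mill 0.92 [145.2, 250.2, 188.4, 336.0] [0.7391 0.3237 0.1194] [ 0.7189  0.1351 -0.0019] [0.8346 0.3382 0.2195]
side sauce 0.63 [313.9, 122.3, 334.5, 170.5] [ 0.4523 -0.4163  0.0817] [ 0.4232 -0.4818  0.0015] [ 0.4848 -0.4017  0.1717]
side pan 0.73 [258.2, 131.1, 289.9, 167.2] [ 0.5989 -0.4593  0.0464] [ 0.5807 -0.5944  0.0004] [ 0.7035 -0.4148  0.0727]
side ramekin 0.57 [279.6, 351.7, 317.2, 390.7] [0.4578 0.395  0.0222] [0.4201 0.3664 0.0017] [0.4962 0.445  0.0448]
```

View pics/top0.png

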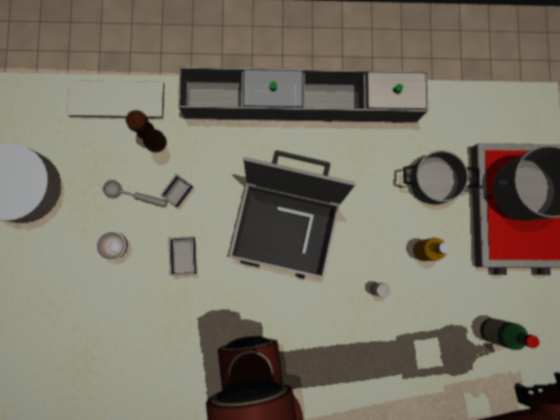

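View pics/side0.png

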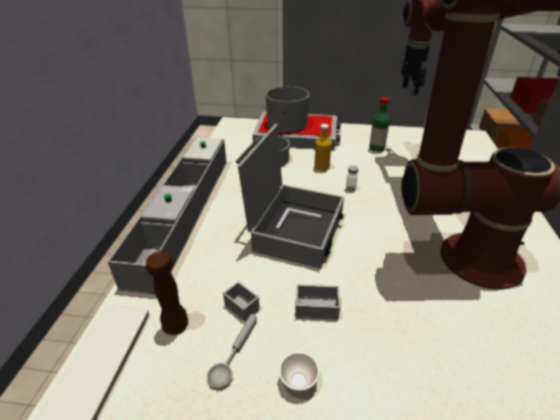

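Top view: the mould is at (183,256) and the small mould at (177,191). The tub centre is near (285,232), with the fence corner at its rear right (312,214) and the lid standing open. The side view agrees, with the mould at (318,302). Next I'll fit the poses.

```bash
cat >> h.py <<'E'
def rect(p):
    (c,s,a)=cv2.minAreaRect((p[:,:2]*1000).astype(np.float32)); a=np.deg2rad(a)
    if s[0]<s[1]: s=s[::-1]; a+=np.pi/2
    return np.round(c,1),np.round(s,1),round(((a+np.pi/2)%np.pi)-np.pi/2,4)  # long axis yaw
def sel(w,lo,hi):
    w=w.reshape(-1,3); return w[np.all((w>lo)&(w<hi),1)]
E
python3 - <<'E'
from h import *
np.set_printoptions(precision=4,suppress=True)
for c in("top","side"):
    w=np.load(c+".npy")
    m=sel(w,[.36,.14,.012],[.5,.27,.06]); print(c,"mould",len(m),rect(m),m.max(0),np.percentile(m[:,2],[50,90,98]))
    m=sel(w,[.36,.14,.035],[.5,.27,.06]); print(c,"mould rim",len(m),rect(m))
    r=sel(w,[.36,-.26,.055],[.62,.12,.08]); print(c,"rim",len(r),rect(r),np.percentile(r[:,2],[50,90,98]))
    f=sel(w,[.43,-.15,.019],[.585,-.0,.034]); print(c,"fence",len(f))
    l=sel(w,[.55,-.26,.1],[.8,.12,.3]);A=l-l.mean(0);n=np.linalg.svd(A,full_matrices=False)[2][2]
    print("lid n",n,"c",l.mean(0),l.min(0),l.max(0), np.abs(A@n).std())
    b=sel(w,[.5,-.6,-.005],[.55,.3,.005]);print("table z",np.median(b[:,2]))
t=np.load("top.npy")
print("rim pts top row"); 
import cv2
d=cv2.imread("pics/top0.png"); s=cv2.imread("pics/side0.png")
a=cv2.resize(d[145:285,225:365],(400,400),interpolation=cv2.INTER_CUBIC); b=cv2.resize(s[175:275,235:355],(400,400),interpolation=cv2.INTER_CUBIC)
cv2.imwrite("pics/c1.png",np.clip(np.hstack([a,b])*1.8,0,255).astype(np.uint8))
E
```

```text
top mould 354 (array([437.1, 219.9]), array([100.1,  65.2]), np.float64(0.0671)) [0.4884 0.2556 0.0539] [0.0412 0.0467 0.0491]
top mould rim 231 (array([437.1, 220. ]), array([100.1,  65. ]), np.float64(0.0671))
top rim 967 (array([504.7, -52.8]), array([252.1, 201.7]), np.float64(1.3542)) [0.0699 0.0746 0.0778]
top fence 241
lid n [-0.9645  0.2126  0.1567] c [ 0.6171 -0.0773  0.2114] [ 0.5767 -0.2023  0.1   ] [0.6734 0.0489 0.2794] 0.00910367202358643
table z 0.00013833498562498825
side mould 961 (array([432. , 220.3]), array([99.8, 67.8]), np.float64(0.07)) [0.4827 0.2558 0.049 ] [0.0323 0.0452 0.0467]
side mould rim 419 (array([431.8, 220.2]), array([100. ,  67.6]), np.float64(0.055))
side rim 1243 (array([500.1, -53.5]), array([258.8, 202.8]), np.float64(1.3537)) [0.0678 0.0728 0.0778]
side fence 218
lid n [ 0.9699 -0.2124 -0.1194] c [ 0.6128 -0.059   0.1974] [ 0.5738 -0.2016  0.1001] [0.6679 0.0509 0.276 ] 0.007475295691991603
table z 0.0005574016345188393
rim pts top row
```

View pics/c1.png

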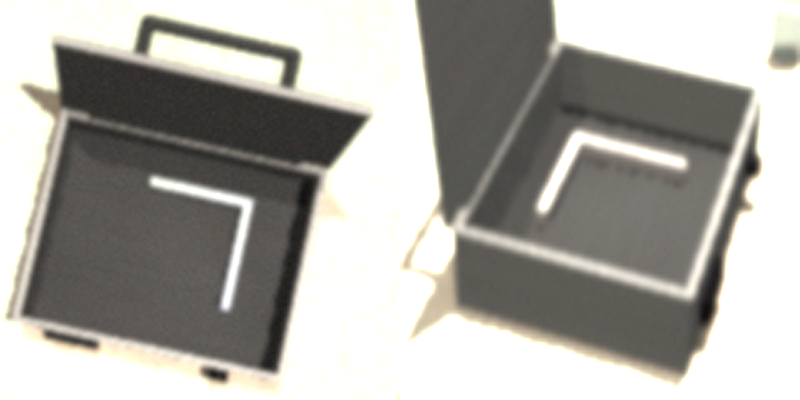

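```bash
cat > fence.py <<'E'
from h import *
yaw=-0.2168
for c,ctr in(("top",(.5047,-.0528)),("side",(.5001,-.0535))):
    w=np.load(c+".npy").reshape(-1,3); g=cv2.imread("pics/%s0.png"%c).mean(2).ravel()
    Rz=np.array([[np.cos(yaw),np.sin(yaw)],[-np.sin(yaw),np.cos(yaw)]])
    L=np.c_[(w[:,:2]-ctr)@Rz.T,w[:,2]]*1000
    k=(abs(L[:,0])<85)&(abs(L[:,1])<105)&(L[:,2]>14)&(L[:,2]<38)&(g>110)
    P=L[k]; print(c,len(P),rect(P/1000),np.percentile(P,[1,50,99],axis=0).round(1).tolist())
    xr=np.percentile(P[:,0],98); s=P[P[:,0]<xr-25]; yl=s[:,1]; r=P[P[:,1]>np.median(yl)+20]
    print(" side bar y",np.median(yl).round(1),np.percentile(yl,[3,97]).round(1)," rear bar x",np.median(r[:,0]).round(1),np.percentile(r[:,0],[3,97]).round(1),"y max",P[:,1].max().round(1),"x min",P[:,0].min().round(1))
E
python3 fence.py
```

```text
top 212 (array([ 31.4, -41.2]), array([140.8,  72.3]), np.float64(0.7505)) [[-41.2, -66.7, 20.0], [53.6, -59.4, 26.2], [61.8, 29.8, 31.2]]
 side bar y -62.9 [-66.6 -59.2]  rear bar x 57.9 [54.2 61.7] y max 31.2 x min -43.8
side 162 (array([ 30.6, -39.7]), array([143.2,  72.9]), np.float64(0.7384)) [[-43.4, -68.5, 20.6], [41.6, -58.5, 26.3], [61.8, 31.6, 29.6]]
 side bar y -60.9 [-68.  -56.9]  rear bar x 57.1 [53.4 61.8] y max 32.9 x min -45.6
```

```bash
cat >> h.py <<'E'
def plan(legs,grip,start=None,dec=2):
    """legs: (world pos, yaw of tool x, tilt about tool y, rows) ; prints rows in jog units"""
    o=ctrl.get_obs(); p=np.array(o["tool_pos"]); r=R.from_rotvec(o["tool_rot"])
    if start is not None: p,r=np.array(start[0]),start[1]
    for pos,yaw,tilt,n in legs:
        T=R.from_euler("z",yaw)*R.from_euler("x",np.pi)*R.from_euler("y",tilt)
        for i in range(n,0,-1):
            s=np.round(r.inv().apply(np.array(pos)-p)/i/.06,dec); t=np.round((r.inv()*T).as_rotvec()/i/.1,dec)
            if max(abs(s).max(),abs(t).max())>1: print("!!",end="")
            print(", ".join("%g"%(x+0) for x in[*s,*t,grip])+",")
            p=p+r.apply(s*.06); r=r*R.from_rotvec(t*.1)
        print("# end",p.round(4),r.as_rotvec().round(3))
    return p,r
E
python3 -c "
from h import *
plan([((.29,-.25,.23),.15,0,9),((.435,.22,.20),.062,0,11)],85)"
```

```text
0.4, -0.57, 0, 0, 0, 0.12, 85,
0.4, -0.58, 0, 0, 0, 0.12, 85,
0.39, -0.58, 0, 0, 0, 0.12, 85,
0.38, -0.59, 0, 0, 0, 0.12, 85,
0.37, -0.59, 0, 0, 0, 0.12, 85,
0.37, -0.6, 0.01, 0, 0, 0.11, 85,
0.36, -0.6, 0, 0, 0, 0.12, 85,
0.35, -0.61, 0.01, 0, 0, 0.11, 85,
0.35, -0.61, 0, 0, 0, 0.12, 85,
# end [ 0.2899 -0.2498  0.2301] [ 3.133  0.235 -0.   ]
0.32, -0.67, 0.05, 0, 0, 0.08, 85,
0.32, -0.67, 0.05, 0, 0, 0.08, 85,
0.31, -0.68, 0.04, 0, 0, 0.08, 85,
0.31, -0.68, 0.05, 0, 0, 0.08, 85,
0.3, -0.68, 0.04, 0, 0, 0.08, 85,
0.3, -0.68, 0.05, 0, 0, 0.08, 85,
0.29, -0.69, 0.04, 0, 0, 0.08, 85,
0.29, -0.69, 0.05, 0, 0, 0.08, 85,
0.28, -0.69, 0.04, 0, 0, 0.08, 85,
0.27, -0.69, 0.05, 0, 0, 0.08, 85,
0.27, -0.7, 0.04, 0, 0, 0.08, 85,
# end [0.435  0.2202 0.2001] [ 3.14   0.097 -0.   ]
```

jog_arm(
  commands=[0.4,-0.57,0,0,0,0.12,85,0.4,-0.58,0,0,0,0.12,85,0.39,-0.58,0,0,0,0.12,85,0.38,-0.59,0,0,0,0.12,85,0.37,-0.59,0,0,0,0.12,85,0.37,-0.6,0,0,0,0.11,85,0.36,-0.6,0,0,0,0.12,85,0.35,-0.61,0,0,0,0.11,85,0.35,-0.61,0,0,0,0.12,85,0.32,-0.67,0.05,0,0,0.08,85,0.32,-0.67,0.05,0,0,0.08,85,0.31,-0.68,0.04,0,0,0.08,85,0.31,-0.68,0.05,0,0,0.08,85,0.3,-0.68,0.04,0,0,0.08,85,0.3,-0.68,0.05,0,0,0.08,85,0.29,-0.69,0.04,0,0,0.08,85,0.29,-0.69,0.05,0,0,0.08,85,0.28,-0.69,0.04,0,0,0.08,85,0.27,-0.69,0.05,0,0,0.08,85,0.27,-0.7,0.04,0,0,0.08,85],
)

```text
t: 3.7
tool_pos: [0.4353, 0.2219, 0.2014]
tool_rot: [3.14, 0.097, 0.001]
contact_force: [0.3, 0.1, -0.2]
opening: 0.0852
grip_force: 0.0
```

Run:
```python
from h import *
np.set_printoptions(precision=4,suppress=True)
d=eyes.get_image("wrist");save(d,"w1.png");w=cloud(d);o=ctrl.get_obs();print(o["tool_pos"],o["tool_rot"],o["contact_force"],d["cam_to_world"])
m=sel(w,[.36,.14,.03],[.51,.29,.055]);print(len(m),rect(m)if len(m)else"",np.percentile(m[:,2],[50,95]))
```

```text
[0.4358 0.2256 0.201 ] [-3.1363 -0.1007 -0.0008] [-3.0611 -0.296  -0.0053] [[ 0.0624  0.9528  0.2972  0.5115]
 [-0.9981  0.0595  0.0189  0.2279]
 [ 0.0003 -0.2978  0.9546  0.3446]
 [ 0.      0.      0.      1.    ]]
1748 (array([434.8, 221.3]), array([99.6, 64.1]), np.float64(0.0689)) [0.0449 0.0465]
```

View pics/w1.png

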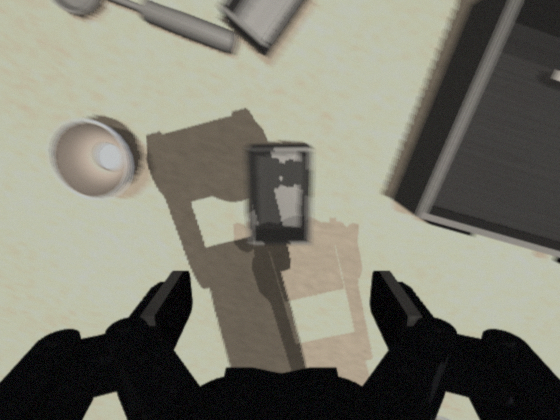

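Wrist view: the mould is at (280,193) between the fingers, fitted at (435,221) mm with yaw 0.067, which agrees with the other views. Descending.

```bash
python3 -c "
from h import *
plan([((.4348,.2211,.10),.066,0,4),((.4348,.2211,.017),.066,0,5)],85)"
```

```text
-0.01, 0.02, 0.42, -0.01, 0, 0, 85,
0, 0.02, 0.42, -0.01, 0, -0.01, 85,
-0.01, 0.02, 0.42, -0.01, 0, 0, 85,
0, 0.02, 0.42, -0.01, -0.01, -0.01, 85,
# end [0.435  0.2209 0.1001] [ 3.14e+00  1.04e-01 -1.00e-03]
0, 0, 0.28, 0, 0, 0, 85,
0, 0, 0.28, 0, 0, 0, 85,
0, 0, 0.28, 0, 0, 0, 85,
0, 0, 0.27, 0, 0, 0, 85,
0, 0, 0.28, 0, 0, 0, 85,
# end [0.435  0.2209 0.0167] [ 3.14e+00  1.04e-01 -1.00e-03]
```

jog_arm(
  commands=[-0.01,0.02,0.42,0,0,0,85,0,0.02,0.42,0,0,0,85,-0.01,0.02,0.42,0,0,0,85,0,0.02,0.42,0,0,0,85,0,0,0.28,0,0,0,85,0,0,0.28,0,0,0,85,0,0,0.28,0,0,0,85,0,0,0.27,0,0,0,85,0,0,0.28,0,0,0,85,0,0,0,0,0,0,85,0,0,0,0,0,0,50,0,0,0,0,0,0,50,0,0,0,0,0,0,50,0,0,0,0,0,0,50,0,0,0,0,0,0,50,0,0,0,0,0,0,50],
  newtons=40,
)

```text
t: 5.75
tool_pos: [0.4352, 0.2159, 0.0184]
tool_rot: [-3.139, -0.097, -0.004]
contact_force: [0.2, 1.9, 6.6]
opening: 0.0632
grip_force: 47.3
```

```bash
cat >> h.py <<'E'
YAW=-.2168; C=np.array([.5024,-.0531])
def W(x,y): return C+R.from_euler("z",YAW).as_matrix()[:2,:2]@[x/1000,y/1000]
E
python3 -c "
from h import *
o=ctrl.get_obs();print(o['tool_pos'],o['tool_rot'],o['grip_force'])
p=W(-9,-12);print(p,W(3.7,-27))
plan([((.4352,.2159,.16),.066,0,5),((*p,.16),YAW,0,10)],50)"
```

```text
[0.43523211 0.21590728 0.01835134] [-3.13905796 -0.09692263 -0.00384917] 47.28593587875366
[ 0.49102942 -0.06288314] [ 0.50020553 -0.08026384]
0, 0, -0.47, 0, 0, -0.01, 50,
0, 0, -0.47, 0, -0.01, -0.01, 50,
0, 0, -0.47, 0, 0, -0.01, 50,
0, 0, -0.48, 0, -0.01, -0.01, 50,
0, 0, -0.47, -0.01, 0, 0, 50,
# end [0.435  0.2158 0.16  ] [3.14e+00 1.03e-01 1.00e-03]
0.06, 0.47, 0, 0, 0, 0.28, 50,
0.08, 0.47, 0, 0, 0, 0.28, 50,
0.09, 0.46, 0, 0, 0, 0.28, 50,
0.1, 0.46, 0, 0, 0, 0.28, 50,
0.11, 0.46, 0, 0, 0, 0.28, 50,
0.13, 0.46, 0, 0, 0, 0.29, 50,
0.14, 0.45, 0, 0, 0, 0.28, 50,
0.15, 0.45, 0, 0, 0, 0.29, 50,
0.17, 0.44, 0, 0, 0, 0.28, 50,
0.18, 0.44, 0, 0, 0, 0.29, 50,
# end [ 0.491  -0.0627  0.16  ] [-3.123e+00  3.410e-01 -1.000e-03]
```

jog_arm(
  commands=[0,0,-0.47,0,0,0,50,0,0,-0.47,0,0,0,50,0,0,-0.47,0,0,0,50,0,0,-0.48,0,0,0,50,0,0,-0.47,0,0,0,50,0.06,0.47,0,0,0,0.28,50,0.08,0.47,0,0,0,0.28,50,0.09,0.46,0,0,0,0.28,50,0.1,0.46,0,0,0,0.28,50,0.11,0.46,0,0,0,0.28,50,0.13,0.46,0,0,0,0.29,50,0.14,0.45,0,0,0,0.28,50,0.15,0.45,0,0,0,0.29,50,0.17,0.44,0,0,0,0.28,50,0.18,0.44,0,0,0,0.29,50,0,0,0,0,0,0,50,0,0,0,0,0,0,50],
)

```text
t: 7.88
tool_pos: [0.4881, -0.0628, 0.1576]
tool_rot: [-3.122, 0.347, 0.004]
contact_force: [0.5, 0.7, -2.7]
opening: 0.0631
grip_force: 46.3
```

Run:
```python
from h import *
np.set_printoptions(precision=4,suppress=True)
o=ctrl.get_obs();print(o["tool_pos"],o["tool_rot"],o["contact_force"],o["opening"])
d=eyes.get_image("wrist");save(d,"w2.png");w=cloud(d)
print("mould rim z", end=" ");
T=R.from_rotvec(o["tool_rot"]);t=T.inv().apply(w.reshape(-1,3)-o["tool_pos"])
m=t[(abs(t[:,0])<.07)&(abs(t[:,1])<.029)&(t[:,2]>-.06)&(t[:,2]<.03)];print("mould in tool",rect(m),np.percentile(m[:,2],[5,50]),m.min(0),m.max(0))
g=d["image"].mean(2).ravel();P=w.reshape(-1,3);Rz=R.from_euler("z",-YAW).as_matrix()[:2,:2]
L=np.c_[(P[:,:2]-C)@Rz.T,P[:,2]]*1000
k=(abs(L[:,0])<85)&(abs(L[:,1])<105)&(L[:,2]>18)&(L[:,2]<33)&(g>90);Q=L[k];print(len(Q))
r=Q[(Q[:,1]>-45)];s=Q[Q[:,0]<40]
print("rear x",np.percentile(r[:,0],[3,50,97]) if len(r) else 0,"side y",np.percentile(s[:,1],[3,50,97]) if len(s) else 0,"z",np.median(Q[:,2]))
q=L[(L[:,2]>62)&(L[:,2]<76)&(abs(L[:,0])<110)&(abs(L[:,1])<140)];print("rim",q.min(0),q.max(0))
```

```text
[ 0.4881 -0.0628  0.1576] [-3.1219  0.3466  0.0037] [ 0.531   0.7023 -2.7213] 0.06310196892773907
mould rim z mould in tool (array([ 1.2, -0. ]), array([98., 58.]), np.float64(-0.0)) [-0.027  0.013] [-0.0479 -0.029  -0.06  ] [0.0502 0.029  0.0183]
1552
rear x [53.8488 57.8396 61.282 ] side y [-65.0024 -61.0851 -57.3327] z 26.650812085012852
rim [-101.2637 -125.1133   62.0044] [ 99.8862 128.2825  75.9971]
```

View pics/w2.png

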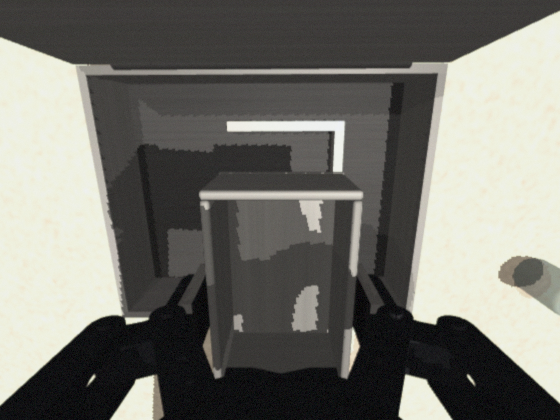

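Wrist view: the mould is held square between the fingers. The fence corner at (340,128) lies clear ahead and to the right. Fence inside corner in the warmer frame is about (54,-58).

```bash
python3 -c "
from h import *
p=W(-7,-14);a=(*p,.07)
plan([(a,YAW,0,4),((*p,.0295),YAW,0,5)],50)"
```

```text
0.02, 0.01, 0.37, 0, 0, -0.01, 50,
0.02, 0.01, 0.36, 0, 0.01, -0.01, 50,
0.02, 0, 0.37, 0, 0, -0.01, 50,
0.02, 0.01, 0.36, 0, 0.01, -0.01, 50,
# end [ 0.4924 -0.0653  0.0702] [-3.123  0.34  -0.   ]
0, 0, 0.14, 0, 0, 0, 50,
0, 0, 0.13, 0, 0, 0, 50,
0, 0, 0.14, 0, 0, 0, 50,
0, 0, 0.13, 0, 0, 0, 50,
0, 0, 0.14, 0, 0, 0, 50,
# end [ 0.4924 -0.0653  0.0294] [-3.123  0.34  -0.   ]
```

jog_arm(
  commands=[0.02,0.01,0.37,0,0,-0.01,50,0.02,0.01,0.36,0,0,-0.01,50,0.02,0,0.37,0,0,-0.01,50,0.02,0.01,0.36,0,0,-0.01,50,0,0,0.14,0,0,0,50,0,0,0.13,0,0,0,50,0,0,0.14,0,0,0,50,0,0,0.13,0,0,0,50,0,0,0.14,0,0,0,50,0,0,0,0,0,0,50,0,0,0,0,0,0,50],
)

```text
t: 9.3
tool_pos: [0.4935, -0.0661, 0.0305]
tool_rot: [3.123, -0.341, 0.0]
contact_force: [0.9, -0.6, -2.8]
opening: 0.0634
grip_force: 46.2
```

jog_arm(
  commands=[0,0.05,0,0,0,0,50,0,0.05,0,0,0,0,50,0,0.05,0,0,0,0,50,0,0.03,0,0,0,0,50,0,0.03,0,0,0,0,50,0,0,0,0,0,0,50],
)

```text
t: 10.05
tool_pos: [0.4907, -0.0779, 0.0304]
tool_rot: [-3.122, 0.341, -0.0]
contact_force: [0.1, 3.4, -1.1]
opening: 0.0633
grip_force: 46.3
```

jog_arm(
  commands=[0,0.02,0,0,0,0,50,0,0.02,0,0,0,0,50,0,0,0,0,0,0,50],
)

```text
t: 10.42
tool_pos: [0.4906, -0.078, 0.0305]
tool_rot: [-3.117, 0.34, -0.001]
contact_force: [2.3, 12.1, -0.1]
opening: 0.0629
grip_force: 46.5
```

jog_arm(
  commands=[0.04,-0.01,0,0,0,0,50,0.04,0,0,0,0,0,50,0.04,0,0,0,0,0,50,0.02,0,0,0,0,0,50,0,0,0,0,0,0,50],
)

```text
t: 11.05
tool_pos: [0.4955, -0.079, 0.0289]
tool_rot: [-3.118, 0.34, 0.013]
contact_force: [-5.7, 10.2, 1.8]
opening: 0.0634
grip_force: 46.9
```

jog_arm(
  commands=[0.02,-0.01,0,0,0,0,50,0.02,0,0,0,0,0,50,0.01,0,0,0,0,0,50,0,0,0,0,0,0,50],
)

```text
t: 11.55
tool_pos: [0.4991, -0.0798, 0.0289]
tool_rot: [-3.119, 0.34, 0.01]
contact_force: [-2.7, 7.5, -1.4]
opening: 0.0635
grip_force: 46.5
```

```bash
cat > chk.py <<'E'
from h import *; import sys
np.set_printoptions(precision=1,suppress=True)
o=ctrl.get_obs();Rz=R.from_euler("z",-YAW).as_matrix()[:2,:2];print("tool",Rz@(np.array(o["tool_pos"])[:2]-C)*1000, Rz@np.array(o["contact_force"])[:2])
for c in sys.argv[2:]:
    d=eyes.get_image(c);save(d,sys.argv[1]+c+".png");P=cloud(d).reshape(-1,3)
    L=np.c_[(P[:,:2]-C)@Rz.T,P[:,2]]*1000
    m=L[(L[:,2]>50)&(L[:,2]<60)&(abs(L[:,0])<75)&(L[:,1]<20)&(L[:,1]>-75)]
    if len(m)>10: print(c,"mould rim",len(m),np.percentile(m,[1,50,99],axis=0).tolist(),rect(m/1000))
E
python3 chk.py p1 wrist
```

```text
tool [  2.5 -26.8] [-4.3  6.7]
wrist mould rim 6948 [[-36.33768036245838, -68.52568639518773, 50.23850794258124], [22.38994412710295, -26.591238666072865, 55.46429018755788], [52.556772350209286, 17.100481207603945, 59.50354504941742]] (array([  6.5, -25.6]), array([93.9, 90.8]), np.float64(0.0274))
```

View pics/p1wrist.png

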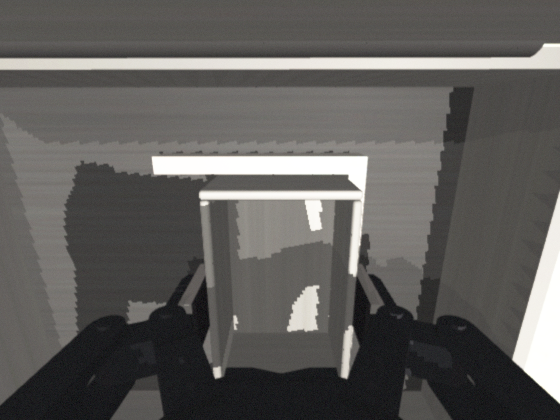

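The mould is inside the corner. The side bar is touching at (358,185), and the rear bar (157–175) is very close. Pushing a bit further in x.

jog_arm(
  commands=[0.02,0,0,0,0,0,50,0.02,0,0,0,0,0,50,0.02,0,0,0,0,0,50,0,0,0,0,0,0,50],
)

```text
t: 12.1
tool_pos: [0.5006, -0.0801, 0.0289]
tool_rot: [-3.119, 0.339, 0.019]
contact_force: [-12.8, 8.5, 6.4]
opening: 0.0634
grip_force: 47.4
```

jog_arm(
  commands=[-0.02,0,0,0,0,0,50,0,0,0.01,0,0,0,50,0,0,0,0,0,0,50,0,0,0,0,0,0,85,0,0,0,0,0,0,85,0,0,0,0,0,0,85,0,0,0,0,0,0,85],
)

```text
t: 12.98
tool_pos: [0.5041, -0.0828, 0.03]
tool_rot: [3.123, -0.341, 0.001]
contact_force: [-0.2, -0.3, 0.5]
opening: 0.0849
grip_force: 0.0
```

```bash
sed -i 's/(L\[:,1\]<20)&(L\[:,1\]>-75)/(L[:,1]<15)\&(L[:,1]>-65)/' chk.py; python3 chk.py p2 wrist
python3 - <<'E'
import cv2;i=cv2.imread("pics/p2wrist.png");cv2.imwrite("pics/c2.png",cv2.resize(i[120:400,120:420],(600,560),interpolation=cv2.INTER_CUBIC))
E
```

```text
tool [  8.  -28.6] [-0.1 -0.4]
wrist mould rim 5876 [[-32.38872250739224, -57.19985840716721, 50.21571761566841], [32.845889118435714, -22.47211635603135, 55.11072189368437], [53.754296578117355, 14.859428099721962, 56.81411824935789]] (array([  8.7, -21.4]), array([90.7, 72.8]), np.float64(0.0004))
```

View pics/c2.png

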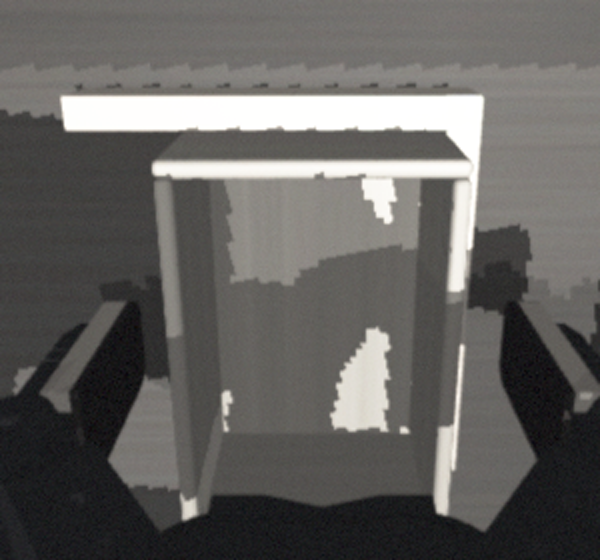

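Released. The mould's rear rim is at x≈53.8, in line with the rear bar, and its right wall is along the side bar. Retreating upward to check from above.

jog_arm(
  commands=[-0.05,-0.02,0,0,0,0,85,0,0,-0.2,0,0,0,85,0,0,-0.4,0,0,0,85,0,0,-0.7,0,0,0,85,0,0,-0.7,0,0,0,85,0,0,-0.7,0,0,0,0,0,0,-0.7,0,0,0,0,0,0,-0.7,0,0,0,0,0,0,-0.7,0,0,0,0,0,0,-0.7,0,0,0,0,0,0,0,0,0,0,0],
)

```text
t: 14.4
tool_pos: [0.5023, -0.081, 0.3657]
tool_rot: [3.121, -0.34, 0.015]
contact_force: [-0.2, 0.4, 0.5]
opening: 0.0001
grip_force: 0.0
```

```bash
python3 chk.py p3 wrist side
python3 - <<'E'
from h import *
np.set_printoptions(precision=1,suppress=True)
o=ctrl.get_obs();print(np.array(o["tool_pos"])*1000,o["tool_rot"],o["opening"])
Rz=R.from_euler("z",-YAW).as_matrix()[:2,:2]
d=eyes.get_image("wrist");P=cloud(d).reshape(-1,3);L=np.c_[(P[:,:2]-C)@Rz.T,P[:,2]]*1000;g=d["image"].mean(2).ravel()
i=(abs(L[:,0])<85)&(abs(L[:,1])<105)
f=L[i&(L[:,2]>20)&(L[:,2]<32)&(g>120)];print("rear x",np.percentile(f[f[:,1]>10][:,0],[3,50,97]),"side bar y",np.percentile(f[f[:,0]<30][:,1],[3,50,97]) )
m=L[i&(L[:,2]>48)&(L[:,2]<62)];print("rim",rect(m/1000),np.percentile(m,[2,98],axis=0))
w=np.load("top.npy").reshape(-1,3);L=np.c_[(w[:,:2]-C)@Rz.T,w[:,2]]*1000
h=L[(L[:,0]>128)&(L[:,0]<200)&(abs(L[:,1])<63)&(L[:,2]>180)];print("handle",len(h),np.percentile(h,[3,50,97],axis=0))
e=L[(L[:,0]>95)&(L[:,0]<160)&(abs(L[:,1])<60)&(L[:,2]>100)&(L[:,2]<262)]
k=np.polyfit(e[:,2],e[:,0],1);print("lid slope",k,1.5708+np.arctan(k[0]))
b=w[(w[:,0]>.68)&(abs(w[:,1]+.1)<.15)&(w[:,2]>.02)&(w[:,2]<.15)];print("tray",b.min(0)*1000,b.max(0)*1000)
E
python3 - <<'E'
import cv2;import numpy as np;i=cv2.imread("pics/p3wrist.png");cv2.imwrite("pics/c3.png",i)
E
```

```text
tool [  5.9 -27.3] [-0.3  0.3]
wrist mould rim 612 [[-45.41523750080332, -57.163753751310466, 51.73866372225156], [5.358708656988227, -25.30871227373269, 55.248087449376705], [52.89758497467939, 6.594146303684198, 57.37489698300913]] (array([  3.7, -25.3]), array([98.6, 64. ]), np.float64(-0.0007))
side mould rim 174 [[-48.45239833053916, -60.20568546433511, 50.058550167142464], [0.27322026896147267, -15.344228201585901, 54.378875100694614], [50.90200624975423, 6.434930366208345, 57.14367308057466]] (array([  1.5, -27.1]), array([100.2,  67.5]), np.float64(0.0073))
[501.  -80.6 360.5] [ 3.1 -0.3  0. ] -0.00031285222447765816
rear x [54.7 59.  61.8] side bar y [-65.  -62.2 -59.4]
rim (array([  3.2, -25.2]), array([100.8,  64. ]), np.float64(0.0026)) [[-46.4 -56.8  50.2]
 [ 53.5   6.4  57.1]]
handle 358 [[131.8 -61.3 241.4]
 [154.1  -2.2 246.7]
 [161.5  61.2 251.2]]
lid slope [ 0.3 69.2] 1.8182566181938595
tray [ 819.4 -249.7   20. ] [933.6  50.  130.1]
```

View pics/p3wrist.png

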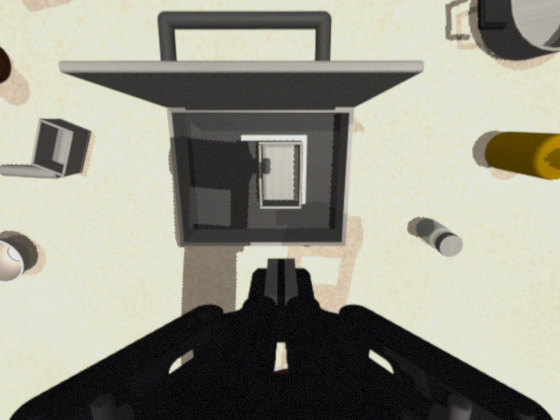

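Wrist view from above: the mould sits at (281,174), parallel to the fence. There may be about 1 mm of slack, so I'll nudge it lightly from inside with closed fingers.

jog_arm(
  commands=[0,0,0.7,0,0,0,0,0,0,0.7,0,0,0,0,0,0,0.7,0,0,0,0,0,0,0.7,0,0,0,0,0,0,0.7,0,0,0,0,0,0,0.7,0,0,0,0,0,0,0.6,0,0,0,0,0,0,0.4,0,0,0,0,0,0,0.2,0,0,0,0,0,0,0.1,0,0,0,0,0,0,0,0,0,0,0],
)

```text
t: 15.92
tool_pos: [0.5012, -0.0807, 0.0299]
tool_rot: [3.123, -0.34, 0.0]
contact_force: [0.6, 0.3, 1.1]
opening: -0.0002
grip_force: 0.0
```

jog_arm(
  commands=[0,0.1,0,0,0,0,0,0,0.05,0,0,0,0,0,0,0.04,0,0,0,0,0,0,0,0,0,0,0,0],
)

```text
t: 16.42
tool_pos: [0.4987, -0.0921, 0.0299]
tool_rot: [3.123, -0.341, 0.001]
contact_force: [-0.5, -0.4, 0.3]
opening: -0.0004
grip_force: 0.0
```

jog_arm(
  commands=[0,0.04,0,0,0,0,0,0,0.04,0,0,0,0,0,0,0,0,0,0,0,0],
)

```text
t: 16.8
tool_pos: [0.4978, -0.0959, 0.0299]
tool_rot: [-3.122, 0.341, -0.0]
contact_force: [-0.4, 4.0, 2.9]
opening: 0.0001
grip_force: 2.4
```

jog_arm(
  commands=[0,0.02,0,0,0,0,0,0,0,0,0,0,0,0],
)

```text
t: 17.05
tool_pos: [0.4975, -0.0972, 0.0299]
tool_rot: [-3.122, 0.34, -0.0]
contact_force: [0.0, 5.8, 2.4]
opening: 0.0001
grip_force: 2.8
```

jog_arm(
  commands=[0,-0.06,0,0,0,0,0,0.2,0,0,0,0,0,0,0.2,0,0,0,0,0,0,0.05,0,0,0,0,0,0,0.05,0,0,0,0,0,0,0,0,0,0,0,0,0],
)

```text
t: 17.8
tool_pos: [0.5278, -0.1009, 0.0296]
tool_rot: [3.123, -0.341, 0.001]
contact_force: [0.8, 2.8, -2.1]
opening: 0.0002
grip_force: 1.2
```

jog_arm(
  commands=[0.05,-0.02,0,0,0,0,0,0.05,0,0,0,0,0,0,0.04,0,0,0,0,0,0,0,0,0,0,0,0,0],
)

```text
t: 18.3
tool_pos: [0.5322, -0.1009, 0.03]
tool_rot: [-3.123, 0.339, 0.017]
contact_force: [-16.3, 2.5, 15.3]
opening: 0.0
grip_force: 8.7
```

jog_arm(
  commands=[-0.1,-0.03,0,0,0,0,0,-0.2,-0.1,0,0,0,0,0,-0.2,0,0,0,0,0,0,0,0,-0.2,0,0,0,0,0,0,-0.5,0,0,0,0,0,0,-0.8,0,0,0,0,0,0,-0.8,0,0,0,0,0,0,-0.8,0,0,0,0,0,0,-0.8,0,0,0,0,0,0,-0.8,0,0,0,0,0,0,-0.7,0,0,0,0,0,0,0,0,0,0,0,0,0,0,0,0,0,0],
)

```text
t: 19.92
tool_pos: [0.5081, -0.0872, 0.3538]
tool_rot: [3.123, -0.341, 0.001]
contact_force: [0.5, 0.2, -0.7]
opening: -0.0001
grip_force: 0.0
```

Run:
```python
from h import *
np.set_printoptions(precision=1,suppress=True)
o=ctrl.get_obs();print(np.array(o["tool_pos"])*1000,o["tool_rot"])
Rz=R.from_euler("z",-YAW).as_matrix()[:2,:2]
d=eyes.get_image("wrist");save(d,"w5.png");P=cloud(d).reshape(-1,3);L=np.c_[(P[:,:2]-C)@Rz.T,P[:,2]]*1000;g=d["image"].mean(2).ravel()
i=(abs(L[:,0])<85)&(abs(L[:,1])<105)
f=L[i&(L[:,2]>20)&(L[:,2]<32)&(g>120)];print("rear x",np.percentile(f[f[:,1]>10][:,0],[3,50,97]),"side y",np.percentile(f[f[:,0]<30][:,1],[3,50,97]) )
m=L[i&(L[:,2]>48)&(L[:,2]<62)];print("rim",rect(m/1000),np.percentile(m,[2,98],axis=0))
# handle: points near/behind lid, top
h=L[(L[:,0]>115)&(L[:,0]<230)&(abs(L[:,1])<75)&(L[:,2]>215)&(L[:,2]<300)]
for lo in range(120,190,5):
    q=h[(h[:,0]>lo)&(h[:,0]<=lo+5)]
    if len(q)>3: print(lo,len(q),np.percentile(q[:,2],[5,50,95]),np.percentile(q[:,1],[2,98]))
```

```text
[508.1 -87.2 353.8] [ 3.1 -0.3  0. ]
rear x [54.5 58.8 61.7] side y [-65.1 -62.  -59. ]
rim (array([  4. , -25.2]), array([99.8, 64. ]), np.float64(0.0021)) [[-45.6 -56.8  49.4]
 [ 53.8   6.5  57.1]]
120 624 [271.2 273.  274.4] [-72.5  70.6]
125 237 [245.4 249.1 250.7] [-63.3  66.1]
130 260 [244.6 248.9 250.4] [-63.3  65.8]
135 256 [244.1 248.3 250. ] [-63.9  65.9]
140 258 [244.6 248.1 249.7] [-63.7  65.8]
145 822 [241.1 245.  248.9] [-62.   64.7]
150 1607 [245.5 247.6 249.1] [-60.2  62.6]
155 1233 [245.2 247.3 248.8] [-60.   62.2]
160 39 [243.6 244.4 244.7] [-53.1  60.6]
```

```bash
cat >> h.py <<'E'
def hd(th): return 100-175*np.cos(th)+43*np.sin(th), 70+175*np.sin(th)+43*np.cos(th)
def push(th,dx,dz,y=0): x,z=hd(th); return (*W(x+dx,y),(z+dz)/1000)
E
python3 -c "
from h import *
a=push(1.635,40,-15); s=plan([((*a[:2],.36),YAW,0,5),(a,YAW,0,5),(push(1.635,20,-15),YAW,0,2)],0)
print('----');plan([(push(t,16,-15),YAW,0,1) for t in np.linspace(1.6,.65,20)],0,s)"
```

```text
0.6, -0.11, -0.03, 0, 0, 0, 0,
0.61, -0.11, -0.02, 0, 0, 0, 0,
0.6, -0.11, -0.03, 0, 0, 0, 0,
0.61, -0.1, -0.02, 0, 0.01, 0, 0,
0.6, -0.11, -0.03, 0, 0, -0.01, 0,
# end [ 0.6918 -0.0945  0.3603] [-3.123e+00  3.390e-01  1.000e-03]
0, 0, 0.44, 0, 0, 0, 0,
0, 0, 0.45, 0, 0, 0, 0,
0, 0, 0.44, 0, 0, 0, 0,
0, 0, 0.45, 0, 0, 0, 0,
0.01, 0, 0.44, 0, 0, 0, 0,
# end [ 0.6923 -0.0946  0.2271] [-3.123e+00  3.390e-01  1.000e-03]
-0.17, 0, 0, 0, 0, 0, 0,
-0.17, 0, 0, 0, 0, 0, 0,
# end [ 0.6724 -0.0903  0.2271] [-3.123e+00  3.390e-01  1.000e-03]
----
-0.16, 0, -0.03, 0, 0, 0, 0,
# end [ 0.663  -0.0882  0.2289] [-3.123e+00  3.390e-01  1.000e-03]
-0.15, 0, -0.03, 0, 0, 0, 0,
# end [ 0.6542 -0.0863  0.2307] [-3.123e+00  3.390e-01  1.000e-03]
-0.15, 0, -0.03, 0, 0, 0, 0,
# end [ 0.6454 -0.0843  0.2325] [-3.123e+00  3.390e-01  1.000e-03]
-0.15, 0, -0.02, 0, 0, 0, 0,
# end [ 0.6366 -0.0824  0.2337] [-3.123e+00  3.390e-01  1.000e-03]
-0.15, 0, -0.02, 0, 0, 0, 0,
# end [ 0.6278 -0.0805  0.2349] [-3.123e+00  3.390e-01  1.000e-03]
-0.15, 0, 0, 0, 0, 0, 0,
# end [ 0.619  -0.0785  0.2349] [-3.123e+00  3.390e-0
[... 637 characters left out ...]
 [-3.123e+00  3.390e-01  1.000e-03]
-0.14, 0, 0.05, 0, 0, 0, 0,
# end [ 0.5505 -0.0635  0.2223] [-3.123e+00  3.390e-01  1.000e-03]
-0.14, 0, 0.06, 0, 0, 0, 0,
# end [ 0.5423 -0.0617  0.2187] [-3.123e+00  3.390e-01  1.000e-03]
-0.13, 0, 0.06, 0, 0, 0, 0,
# end [ 0.5346 -0.06    0.2151] [-3.123e+00  3.390e-01  1.000e-03]
-0.13, 0, 0.08, 0, 0, 0, 0,
# end [ 0.527  -0.0583  0.2103] [-3.123e+00  3.390e-01  1.000e-03]
-0.13, 0, 0.08, 0, 0, 0, 0,
# end [ 0.5194 -0.0566  0.2055] [-3.123e+00  3.390e-01  1.000e-03]
-0.13, 0, 0.08, 0, 0, 0, 0,
# end [ 0.5118 -0.055   0.2007] [-3.123e+00  3.390e-01  1.000e-03]
-0.11, 0, 0.09, 0, 0, 0, 0,
# end [ 0.5053 -0.0536  0.1953] [-3.123e+00  3.390e-01  1.000e-03]
```

jog_arm(
  commands=[0.6,-0.11,-0.03,0,0,0,0,0.61,-0.11,-0.02,0,0,0,0,0.6,-0.11,-0.03,0,0,0,0,0.61,-0.1,-0.02,0,0,0,0,0.6,-0.11,-0.03,0,0,0,0,0,0,0,0,0,0,0,0,0,0.44,0,0,0,0,0,0,0.45,0,0,0,0,0,0,0.44,0,0,0,0,0,0,0.45,0,0,0,0,0,0,0.44,0,0,0,0,0,0,0,0,0,0,0,-0.15,0,0,0,0,0,0,-0.15,0,0,0,0,0,0,0,0,0,0,0,0,0],
)

```text
t: 21.85
tool_pos: [0.6744, -0.0906, 0.23]
tool_rot: [3.123, -0.34, 0.003]
contact_force: [0.3, 0.1, -0.1]
opening: 0.0001
grip_force: 0.0
```

jog_arm(
  commands=[-0.1,0,0,0,0,0,0,-0.1,0,0,0,0,0,0,-0.1,0,-0.01,0,0,0,0,-0.15,0,-0.02,0,0,0,0,-0.15,0,-0.03,0,0,0,0,0,0,0,0,0,0,0],
)

```text
t: 22.6
tool_pos: [0.6407, -0.0833, 0.2343]
tool_rot: [3.122, -0.341, 0.008]
contact_force: [3.7, -0.8, 3.6]
opening: -0.0001
grip_force: 2.1
```

jog_arm(
  commands=[-0.15,0,-0.01,0,0,0,0,-0.15,0,0,0,0,0,0,-0.15,0,0,0,0,0,0,-0.15,0,0,0,0,0,0,-0.15,0,0.02,0,0,0,0,-0.14,0,0.02,0,0,0,0,-0.15,0,0.03,0,0,0,0,-0.15,0,0.04,0,0,0,0,0,0,0,0,0,0,0],
)

```text
t: 23.72
tool_pos: [0.5681, -0.0671, 0.2247]
tool_rot: [-3.123, 0.34, 0.006]
contact_force: [0.2, -0.0, 0.2]
opening: -0.0
grip_force: 0.0
```

```bash
cat > lid.py <<'E'
from h import *; import sys
np.set_printoptions(precision=1,suppress=True)
Rz=R.from_euler("z",-YAW).as_matrix()[:2,:2];o=ctrl.get_obs()
print("tool",Rz@(np.array(o["tool_pos"])[:2]-C)*1000,o["tool_pos"][2],o["contact_force"])
d=eyes.get_image("side");save(d,sys.argv[1]+".png");P=cloud(d).reshape(-1,3);L=np.c_[(P[:,:2]-C)@Rz.T,P[:,2]]*1000
# left (+y) edge strip of the lid, above the rim
e=L[(L[:,1]>90)&(L[:,1]<135)&(L[:,0]>-130)&(L[:,0]<150)&(L[:,2]>76)&(L[:,2]<300)]
if len(e)>20:
    a=np.arctan2(e[:,2]-74,100-e[:,0]);r=np.hypot(e[:,2]-74,100-e[:,0]);k=r>80
    print("lid angle",len(e),np.percentile(a[k],[10,50,90]) if k.any() else "", np.median(np.array(a[k])).round(3))
E
python3 lid.py s4
```

```text
tool [67.2  0.4] 0.22465197167894338 [ 0.2 -0.   0.2]
lid angle 237 [1.  1.1 1.1] 1.053
```

View pics/s4.png

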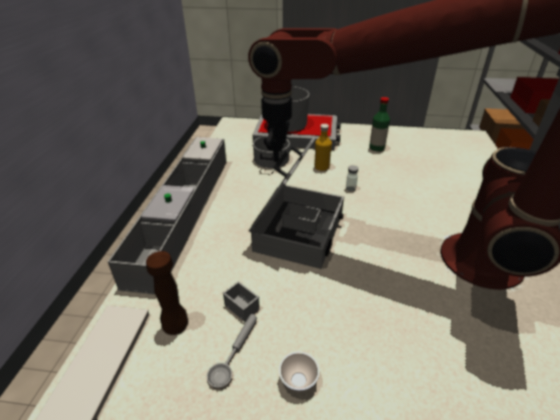

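Side view: the lid is tilted to about 1.05 rad at (290,168) with the fingers behind the handle, so it's tracking well. Continuing.

jog_arm(
  commands=[-0.14,0,0.02,0,0,0,0,-0.14,0,0.04,0,0,0,0,-0.14,0,0.06,0,0,0,0,-0.13,0,0.06,0,0,0,0,-0.13,0,0.08,0,0,0,0,-0.13,0,0.08,0,0,0,0,-0.13,0,0.08,0,0,0,0,-0.11,0,0.09,0,0,0,0,0,0,0,0,0,0,0],
)

```text
t: 24.9
tool_pos: [0.507, -0.0536, 0.1943]
tool_rot: [-3.123, 0.34, 0.004]
contact_force: [-0.7, -0.2, -0.8]
opening: 0.0001
grip_force: 0.0
```

```bash
python3 lid.py s5; python3 -c "
from h import *
print(hd(.6),hd(.65),hd(.7))"
```

```text
tool [4.6 0.5] 0.19431539994924532 [-0.7 -0.2 -0.8]
lid angle 544 [0.6 0.7 0.7] 0.679
(np.float64(-20.154106253207175), np.float64(204.30186428524735)) (np.float64(-13.291649299435086), np.float64(210.1392243414163)) (np.float64(-6.14602222356476), np.float64(215.62630931982895))
```

```bash
python3 -c "
from h import *
o=ctrl.get_obs();p=np.array(o['tool_pos'])
a=push(.68,0,22); s=plan([((*p[:2],.24),YAW,0,2),(a,YAW,0,2)],0)
print('----');plan([(push(t,0,6),YAW,0,1) for t in [.68,*np.linspace(.63,.0,18)]],0,s)" | grep -v end
```

```text
0, 0, -0.38, 0, 0.01, 0, 0,
0, 0, -0.38, 0, 0.01, 0, 0,
-0.12, 0, 0.04, 0, 0, 0, 0,
-0.11, 0.01, 0.04, 0, 0, 0, 0,
----
0, 0, 0.26, 0, 0, 0, 0,
-0.12, 0, 0.1, 0, 0, 0, 0,
-0.08, 0, 0.07, 0, 0, 0, 0,
-0.09, 0, 0.08, 0, 0, 0, 0,
-0.07, 0, 0.08, 0, 0, 0, 0,
-0.08, 0, 0.08, 0, 0, 0, 0,
-0.07, 0, 0.08, 0, 0, 0, 0,
-0.07, 0, 0.09, 0, 0, 0, 0,
-0.06, 0, 0.09, 0, 0, 0, 0,
-0.07, 0, 0.09, 0, 0, 0, 0,
-0.06, 0, 0.1, 0, 0, 0, 0,
-0.05, 0, 0.09, 0, 0, 0, 0,
-0.05, 0, 0.1, 0, 0, 0, 0,
-0.05, 0, 0.1, 0, 0, 0, 0,
-0.04, 0, 0.11, 0, 0, 0, 0,
-0.04, 0, 0.1, 0, 0, 0, 0,
-0.04, 0, 0.1, 0, 0, 0, 0,
-0.03, 0, 0.11, 0, 0, 0, 0,
-0.03, 0, 0.11, 0, 0, 0, 0,
```

jog_arm(
  commands=[0,0,-0.38,0,0,0,0,0,0,-0.38,0,0,0,0,-0.12,0,0.04,0,0,0,0,-0.12,0,0.04,0,0,0,0,0,0,0.15,0,0,0,0,0,0,0.1,0,0,0,0,-0.12,0,0.1,0,0,0,0,-0.08,0,0.07,0,0,0,0,-0.09,0,0.08,0,0,0,0,0,0,0,0,0,0,0],
)

```text
t: 26.2
tool_pos: [0.4764, -0.047, 0.2057]
tool_rot: [-3.123, 0.341, 0.002]
contact_force: [1.1, 0.0, -0.5]
opening: 0.0
grip_force: 0.0
```

jog_arm(
  commands=[-0.07,0,0.08,0,0,0,0,-0.08,0,0.08,0,0,0,0,-0.07,0,0.08,0,0,0,0,-0.07,0,0.09,0,0,0,0,-0.06,0,0.09,0,0,0,0],
)

```text
t: 26.82
tool_pos: [0.4554, -0.0423, 0.1809]
tool_rot: [-3.123, 0.34, 0.005]
contact_force: [-3.9, 0.5, 5.0]
opening: -0.0002
grip_force: 2.8
```

```bash
python3 lid.py s6; python3 -c "
from h import *
print(hd(.35),hd(.4),hd(.45))"
```

```text
tool [-48.2   0.4] 0.1809291596615108 [-3.9  0.5  5. ]
lid angle 719 [0.4 0.4 0.4] 0.404
(np.float64(-49.64561902770689), np.float64(170.40014295714127)) (np.float64(-44.44068523123293), np.float64(177.7538326461379)) (np.float64(-38.874724944935565), np.float64(184.8381938706304))
```

On track (0.40 rad, 5 N). Continuing slowly down.

jog_arm(
  commands=[-0.06,0,0.09,0,0,0,0,-0.06,0,0.1,0,0,0,0,-0.05,0,0.09,0,0,0,0,-0.05,0,0.1,0,0,0,0,-0.05,0,0.1,0,0,0,0,-0.04,0,0.1,0,0,0,0,-0.04,0,0.1,0,0,0,0,-0.03,0,0.08,0,0,0,0,-0.03,0,0.05,0,0,0,0,-0.01,0,0.05,0,0,0,0],
)

```text
t: 28.12
tool_pos: [0.4322, -0.0372, 0.1293]
tool_rot: [3.123, -0.341, 0.001]
contact_force: [-1.1, 1.2, 2.3]
opening: 0.0
grip_force: 1.1
```

jog_arm(
  commands=[-0.01,0,0.04,0,0,0,0,-0.01,0,0.04,0,0,0,0,-0.01,0,0.04,0,0,0,0,0,0,0.03,0,0,0,0,0,0,0.03,0,0,0,0,0,0,0,0,0,0,0],
)

```text
t: 28.88
tool_pos: [0.4304, -0.0368, 0.1189]
tool_rot: [-3.123, 0.34, 0.0]
contact_force: [-3.5, -0.4, 4.7]
opening: 0.0
grip_force: 2.3
```

jog_arm(
  commands=[0,0,0.03,0,0,0,0,0,0,0.03,0,0,0,0,0,0,0,0,0,0,0],
)

```text
t: 29.25
tool_pos: [0.4305, -0.0368, 0.1185]
tool_rot: [3.123, -0.34, -0.002]
contact_force: [-13.5, 3.6, 22.6]
opening: 0.0002
grip_force: 11.1
```

Hard stop at z = 118.5 mm, as expected for a closed lid. Retreating.

jog_arm(
  commands=[0,0,-0.1,0,0,0,0,0,0,-0.3,0,0,0,0,0,0,-0.7,0,0,0,0,0,0,-0.7,0,0,0,0,0,0,-0.7,0,0,0,0,0,0,0,0,0,0,0,0,0,0,0,0,0,0],
)

```text
t: 30.12
tool_pos: [0.4302, -0.0368, 0.2647]
tool_rot: [-3.123, 0.341, 0.0]
contact_force: [0.2, -0.2, -0.5]
opening: -0.0001
grip_force: 0.0
```

Run:
```python
from h import *
np.set_printoptions(precision=1,suppress=True)
o=ctrl.get_obs();print(o["t"],o["tool_pos"],o["contact_force"])
Rz=R.from_euler("z",-YAW).as_matrix()[:2,:2]
for c in("top","side","wrist"):
    d=eyes.get_image(c);save(d,"f"+c+".png");P=cloud(d).reshape(-1,3);L=np.c_[(P[:,:2]-C)@Rz.T,P[:,2]]*1000
    for a,b in((-95,-80),(-50,-20),(40,80)):
        k=L[(L[:,0]>a)&(L[:,0]<b)&(L[:,1]>70)&(L[:,1]<120)&(L[:,2]<140)]
        print(c,a,len(k),np.median(k[:,2]) if len(k) else "")
```

```text
30.125 [ 0.4 -0.   0.3] [ 0.2 -0.2 -0.5]
top -95 55 77.27732685007349
top -50 91 78.0703731235064
top 40 292 78.30147231822038
side -95 74 78.66493040966299
side -50 139 78.39518170472604
side 40 175 78.40748225393546
wrist -95 550 78.59390741007041
wrist -50 1390 78.65891633406568
wrist 40 2434 78.86838284546555
```

View pics/fside.png

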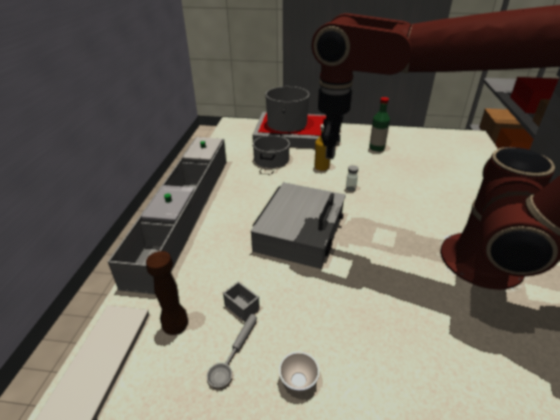

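The lid is flat at 78 mm at front and rear, so it is fully closed. The bystanders at (241,298), (299,375), (352,177) and (323,150) are where they started, and the arm is clear.

```bash
python3 -c "
from station import job
print(job.finish_job())"
```

```text
the job is handed in; nothing more can be done
None
```

The larger mould was pushed home into the fence corner (within about 1 mm by the last camera check), the lid was lowered gently until fully closed, nothing else was moved, and the job was handed in after about 30 s of the 69 s allowed.

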